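Put the hopper on the dry-goods doser and work its dosing lever

ROBOT

A 6-joint arm with a two-finger parallel gripper is mounted at the origin on the work surface. World frame = base frame: x ahead of the robot, y to its left, z up, the work surface at z = 0. Lengths are in m, angles in rad, forces in N, time in s.
With the tool pointing down it reaches from about 0.3 to 0.75 m from the base axis. Payload 8.5 kg.
Tool frame: the origin (TCP) lies at the very end of the fingers, on their centre line; the grasp point (between the pads) lies 19 mm behind it; z points along the fingers, y is the line along which they close (so a half turn about z gives the same grasp; the last joint's range is limited). The gripper opens to 88 mm and grips with 3 to 60 N. Pads are 18 mm wide; open, the fingers measure 123 mm over their backs; the gripper's body (75 mm by 187 mm) begins 45 mm behind the grasp point.
Start: joints at [-1.348, 0.381, 1.297, -0, 1.464, -0.215], TCP at [0.233, -0.498, 0.239] pointing down, gripper open.
Joint ranges: [-3.11, 3.11], [-0.89, 2.33], [0.22, 2.48], [-1.42, 4.56], [0.17, 2.85], [-2.88, 2.88]. Speed limits (rad/s): [2.39, 2.39, 3.14, 3.14, 3.14, 3.14].

INTERFACE

Orientations are given as a unit quaternion [w, x, y, z].
In Python, from rig import get_state, eyes, bot, models gives the robot as it stands. The module is installed in compiled form; this text tells all that it offers.
- The arm moves only by the tool send_rows, never from a script. Its argument "moves" is a list of rows, each a list of 6 numbers: the shift along the tool's x, y, z in m, then the turn, a rotation vector about the tool's x, y, z in rad. In form: [[x, y, z, ax, ay, az], ...]. A call has 1 to 5 rows; each row shifts and turns the commanded pose from where the row before left it, along the tool's axes as they then stand; what a row does not reach is not made up. A row lasts 1/10 s, in which the tool goes at most 50 mm and 8.59 degrees, less where a joint would pass 70% of its speed; a pose out of reach is approached as far as the arm can. A call with a gripper value outside its range is refused whole. "jaw" is the finger opening in m, from 0 to 0.0881, set as the call begins (left out, the last holds). The fingers move at their own pace and stop on an object; "squeeze" is the grip in N (left out, the last holds). Time passes only in rows, so rows that do not move let the fingers close. It gives the time, the measured TCP pose, the force, the opening and the grip force at its end, in the units of the state.
- get_state(): the state, without advancing time (a new reading comes with each control period).
- eyes.read_camera(name): name is "scene" or "top" or "wrist"; returns a dict with "image" (384x512x3 uint8, blue, green, red), "range_z" (384x512 float32, m along the optical axis (not along the pixel's ray), 0 where there is no reading), "K" (3x3 intrinsics, pixels), "R" (3x3) and "t" (3): a world point X has camera coordinates R X + t; the wrist camera has in their place "T_tool_cam" (4x4, takes a point from camera to tool coordinates, whose origin is the TCP and whose axes are the flange's). Camera axes: x right, y down, z forward; pixel columns grow to the right and rows downward; lengths in m; the calibration is good to about 2 mm. A picture is of the moment at which its call begins: read the wrist's pose just before it.
- bot.close_job(): hands the job in; it is judged then, once.
Trained networks look in a picture, given as the dict that the camera call returned (one of the last four; its "shot" number tells which), for a name from the list of things; names that differ only in an ending like _2 or _b are one class to them, and where a whole thing is asked for, a point or a joint stands for the part that bears it (a point fixed in the world has none). Each returns a list of dicts, best first, with "score" (0 to 1); they miss things now and then, are a little off and sometimes report something else, mostly with a low value. They report only what shows in the picture. A call takes as long as a camera call. They do not tell look-alikes from the thing itself.
- models.spot_in(name, picture): "xy" ([column, row] in pixels, amid what is visible of it).
- models.silhouettes(name, picture): "region" (384x512 bool, what is visible of it) and "xy" ([column, row] in pixels, amid what is visible of it).
The state is a dict: "t": time; "qpos": joint angles; "joint_vel": joint speeds; "joint_efforts": joint torques, N m; "eef_pos": TCP position; "eef_rot": TCP orientation; "wrist_force": force on the tool from outside, world axes, zero at the start; "wrist_torque": the same for the moment, N m; "opening": finger opening in m; "finger_force": force on a finger pad.
Only numpy, scipy, OpenCV 4.12 (cv2) and the standard library are available. Lean on these libraries where they do the work, as an engineer would, in place of code of your own. Each camera call takes 0.05 s, during which the arm holds its last target. There are 200 camera calls.

TASK

Set the hopper back on top of the doser so that the deck's two pegs go into the holes of its foot and it sits fully home, and let go of it. Then swing the doser's sprung lever clockwise (seen from above) until you feel it come up against its stop, rest there a moment without forcing it, and release it so that it springs back home. Where the stop is set is hidden and differs every time; leave the canister, the wooden spatula and the mug where they stand.

Things in the scene. Friction and masses are not known exactly. Their poses are not given: they have to be found in the camera images.
- doser: dosing dispenser, fixed: steel foot 150 mm across, white round housing 120 mm across, black slot band at 46 to 64 mm height, square steel deck 120 x 120 mm, top 120 mm above the table. Origin on the table on the housing's axis. The lever at 0 points along its -y; a chute and a 60 mm wide cup stand out to 155 mm on its +y side
- doser_deck (a point): centre of the deck's top face, 120 mm above the table, axes as the doser. Two upright steel pegs, 12 mm in diameter and 16 mm high (the upper 5 mm tapered to 6 mm), stand on it 38 mm either side of this point along the doser's y
- hopper: loose hopper, 0.3 to 0.55 kg, 135 mm tall: square grey foot 110 x 110 x 12 mm with two through holes of 16 mm, 38 mm either side of its axis along its y; clear funnel; black lid 108 mm across, top at 105 mm; on it a black grip bar 20 mm wide (x), 70 mm long (y), 105 to 135 mm high. Origin under the centre of its underside. Half a turn makes no difference
- hopper_grip (a point): point in the hopper's grip bar, on its axis 125 mm above its underside (bar top 10 mm above this point)
- dose_lever: sprung lever: flat steel arm at 55 mm height ending in an upright round black handle, 26 mm across, 52 to 127 mm above the table, 155 mm from the doser's axis along the lever's own -y. Origin on the table on the doser's axis, about which it swings. At home its axes agree with the doser's; yaw falls as it is swung. Spring 1 to 5 N at the handle; stop somewhere 0.4 to 1.15 rad from home
- handle_top (a point): centre of the top of the lever's handle, 127 mm above the table
- dose_collar: dark steel collar round the bottom of the housing, 132 mm across, 12 to 34 mm high; it never moves. It carries the lever's stop, which is hidden inside the housing. Origin on the table on the doser's axis
- canister: bystander: round steel storage canister, 100 mm across, 130 mm tall, black lid with a small round knob; origin under its centre
- spatula: bystander: wooden spatula lying flat, 240 mm long, about 20 mm thick; origin at its middle, handle towards its -x
- mug: bystander: white mug, 80 mm across, 90 mm tall; origin under its centre
There are look-alikes about, which are no part of the job. Leave any blue or turquoise look-alike of the hopper alone.

How it is judged:
By the outcome, as a careful person would: the job done as asked, in the order asked, and still so for the second after the job is handed in, with the robot touching nothing.
It also fails if it takes over 67 s, if anything falls off the work surface, if the arm or the gripper's body presses on something with over 40 N, if the wrist force passes 120 N, or if a joint passes its speed limit or range.

## Working session

There is one attempt and no reset: what is moved stays moved. The work goes in short steps, Python scripts to look and compute and a tool call to move; the robot and the scene stay as the last step left them, time stands still between calls to the robot, and variables do not carry over. Pictures are saved under pics/ and viewed, at most 10 in all, crops included, and the job is handed in when it is done.

Besides the shell and the picture viewer there is one more tool, called after "Call:" as name([rows], argument=value, ...), one row to a line, values as JSON. send_rows: Moves the arm, as the interface text tells. Its arguments: {"type":"object","properties":{"moves":{"type":"array","items":{"type":"array","items":{"type":"number"}}},"jaw":{"type":"number"},"squeeze":{"type":"number"}},"required":["moves"]}

```bash
mkdir -p pics; cat > h.py <<'E'
import numpy as np, cv2
from rig import get_state, eyes, bot, models
from scipy.spatial.transform import Rotation as Rn
def cam(n):
    s=get_state(); p=eyes.read_camera(n)
    if 'R' not in p:
        T=np.eye(4);q=s['eef_rot'];T[:3,:3]=Rn.from_quat(np.r_[q[1:],q[0]]).as_matrix();T[:3,3]=s['eef_pos']
        M=T@p['T_tool_cam']; p['Rw'],p['tw']=M[:3,:3],M[:3,3]
    else: p['Rw']=p['R'].T; p['tw']=-p['R'].T@p['t']
    return p
def cloud(p):
    v,u=np.mgrid[:384,:512]; z=p['range_z']
    c=np.stack([u,v,np.ones_like(u)],-1)@np.linalg.inv(p['K']).T*z[...,None]
    return c@p['Rw'].T+p['tw']
def proj(p,X):
    c=(np.asarray(X)-p['tw'])@p['Rw']; q=c@p['K'].T; return q[...,:2]/q[...,2:]
E
python3 - <<'E'
from h import *
s=get_state();print({k:np.round(v,3) for k,v in s.items()})
ims=[]
for n in ['scene','top']:
    p=cam(n);C=cloud(p)
    cv2.imwrite(f'pics/{n}0.png',cv2.resize(p['image'],(800,600)))
    for k in ['doser','hopper','dose_lever','handle_top','hopper_grip','canister','spatula','mug']:
        for d in models.silhouettes(k,p)[:4]:
            r=d['region']&(p['range_z']>0);q=C[r]
            if len(q):print(n,k,round(d['score'],2),np.round(d['xy']),len(q),np.round(np.median(q,0),3),'z95',np.round(np.percentile(q[:,2],98),3))
E
```

```text
{'t': np.float64(0.0), 'qpos': array([-1.348,  0.381,  1.298, -0.   ,  1.464, -0.215]), 'joint_vel': array([-0.   ,  0.001, -0.   ,  0.001,  0.001,  0.003]), 'joint_efforts': array([ 2.0000e-03, -4.3793e+01, -2.2456e+01,  7.1000e-02,  3.5000e-02,
       -0.0000e+00]), 'eef_pos': array([ 0.233, -0.498,  0.238]), 'eef_rot': array([-0.001,  0.976,  0.217, -0.   ]), 'wrist_force': array([ 0.474,  0.431, -0.213]), 'wrist_torque': array([-0.005,  0.048, -0.01 ]), 'finger_force': np.float64(0.0), 'opening': np.float64(0.089)}
scene doser 0.71 [306. 243.] 4376 [0.635 0.062 0.075] z95 0.121
scene hopper 0.77 [200. 175.] 1087 [ 0.269 -0.268  0.08 ] z95 0.132
scene hopper 0.68 [124. 239.] 2092 [ 0.594 -0.433  0.076] z95 0.133
scene hopper 0.67 [140. 191.] 1240 [ 0.38  -0.472  0.085] z95 0.133
scene hopper 0.56 [183. 255.] 2144 [ 0.654 -0.258  0.082] z95 0.134
scene dose_lever 0.63 [247. 232.] 340 [ 0.576 -0.097  0.072] z95 0.125
scene dose_lever 0.33 [183. 204.] 1219 [ 0.46  -0.298  0.086] z95 0.128
scene dose_lever 0.31 [182. 253.] 2212 [ 0.654 -0.259  0.081] z95 0.134
scene handle_top 0.61 [2
[... 911 characters left out ...]
  0.105] z95 0.135
top dose_lever 0.71 [280. 161.] 204 [ 0.571 -0.087  0.061] z95 0.13
top handle_top 0.77 [276. 161.] 148 [ 0.57  -0.088  0.062] z95 0.132
top handle_top 0.17 [332. 143.] 1437 [ 0.615 -0.263  0.104] z95 0.137
top hopper_grip 0.64 [358. 262.] 246 [ 0.254 -0.313  0.105] z95 0.189
top hopper_grip 0.62 [407. 231.] 1563 [ 0.354 -0.478  0.104] z95 0.137
top hopper_grip 0.58 [332. 144.] 1346 [ 0.615 -0.263  0.104] z95 0.137
top hopper_grip 0.56 [392. 164.] 1475 [ 0.556 -0.437  0.104] z95 0.137
top canister 0.68 [354. 206.] 925 [ 0.425 -0.306  0.108] z95 0.133
top spatula 0.74 [282. 169.] 618 [ 0.555 -0.102  0.005] z95 0.023
top mug 0.87 [131. 212.] 851 [0.427 0.376 0.034] z95 0.092
```

View pics/scene0.png

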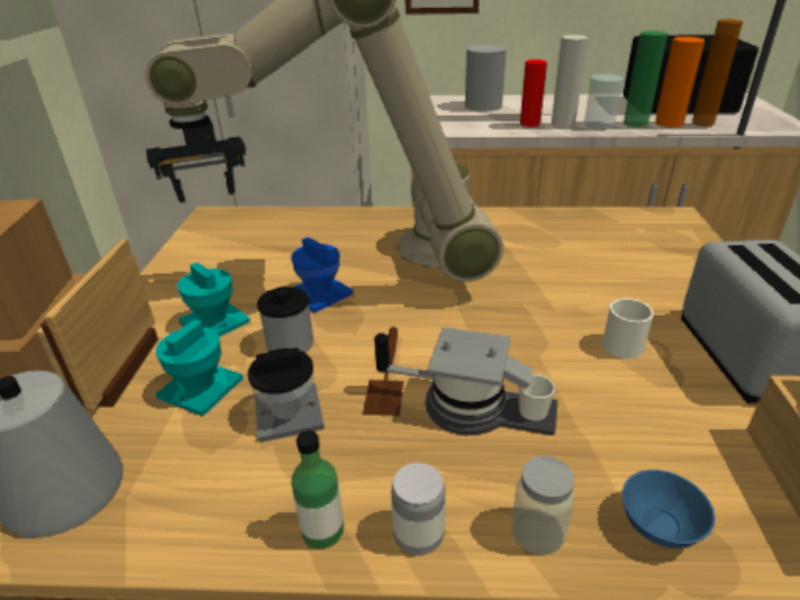

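View pics/top0.png

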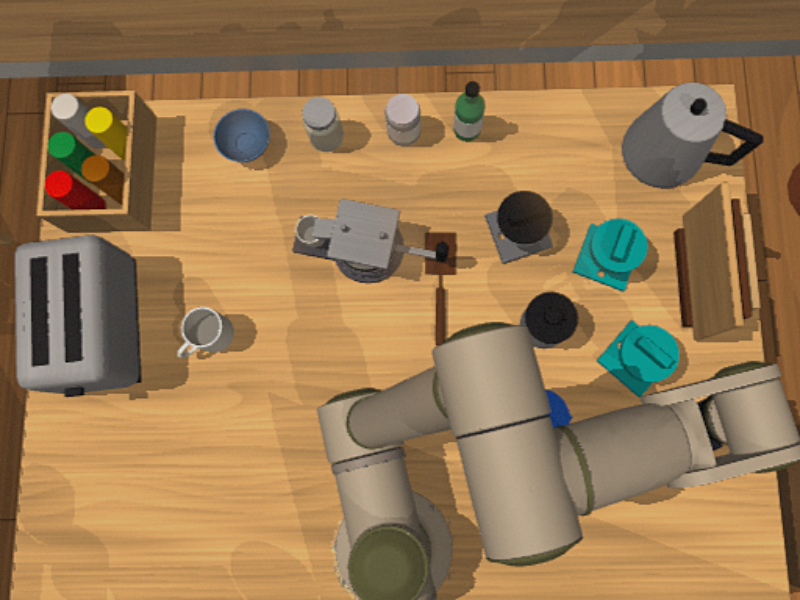

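The scene view shows four hopper shapes, at these pixels in the 800x600 scene picture:
- two teal ones at (205,300) and (195,365)
- a blue one at (320,270)
- a grey foot with clear funnel and black lid at (285,390), which is (525,220) in the top view

The black and grey one fits the description. The doser is at (470,375), and its lever handle at (382,352) stands over the spatula blade.

```bash
python3 - <<'E'
from h import *
p=cam('scene')
a=cv2.resize(p['image'][205:285,140:250],(770,560),interpolation=cv2.INTER_CUBIC);cv2.imwrite('pics/crop1.png',a)
for n in ['top','scene']:
    p=cam(n) if n=='top' else p
    C=cloud(p);X,Y,Z=C[...,0],C[...,1],C[...,2]
    def rect(m,l):
        P=C[m][:,:2]
        r=cv2.minAreaRect((P*1000).astype(np.float32)); print(n,l,len(P),'z',np.round(np.median(Z[m]),4),'rect',np.round(r[0],1),np.round(r[1],1),round(r[2],1))
    near=(np.hypot(X-.64,Y+.26)<.1)
    rect(near&(Z>.12)&(Z<.15),'bar'); rect(near&(Z>.098)&(Z<.11),'lid'); rect(near&(Z>.006)&(Z<.02),'foot')
    nd=(np.hypot(X-.61,Y-.06)<.11)
    rect(nd&(Z>.113)&(Z<.125),'deck')
    m=nd&(Z>.1275)&(Z<.15)&(np.hypot(X-.61,Y-.06)<.08); P=C[m]
    if len(P)>3:
        _,l,c=cv2.kmeans(P.astype(np.float32),2,None,(3,50,1e-6),5,0); print('pegs',np.round(c,4),np.bincount(l.ravel()))
    hm=(np.hypot(X-.575,Y+.095)<.05)&(Z>.1)
    print(n,'handle',np.round(C[hm].mean(0),4),hm.sum(),np.round(C[hm&(Z>.12)].mean(0),4))
E
```

```text
top bar 171 z 0.1344 rect [ 628.6 -269.7] [19.9 69.3] 17.5
top lid 721 z 0.1049 rect [ 628.  -269.1] [105.9 106.7] 63.8
top foot 428 z 0.0119 rect [ 636.5 -264.6] [181.5 172.8] 89.4
top deck 1427 z 0.1197 rect [600.7  46.4] [124.6 121.5] 77.3
pegs [[0.5919 0.008  0.132 ]
 [0.6091 0.0812 0.133 ]] [18 14]
top handle [ 0.5638 -0.1068  0.1219] 65 [ 0.5651 -0.1062  0.1248]
scene bar 171 z 0.1344 rect [ 628.6 -269.7] [19.9 69.3] 17.5
scene lid 721 z 0.1049 rect [ 628.  -269.1] [105.9 106.7] 63.8
scene foot 428 z 0.0119 rect [ 636.5 -264.6] [181.5 172.8] 89.4
scene deck 1427 z 0.1197 rect [600.7  46.4] [124.6 121.5] 77.3
pegs [[0.6091 0.0812 0.133 ]
 [0.5919 0.008  0.132 ]] [14 18]
scene handle [ 0.5638 -0.1068  0.1219] 65 [ 0.5651 -0.1062  0.1248]
```

View pics/crop1.png

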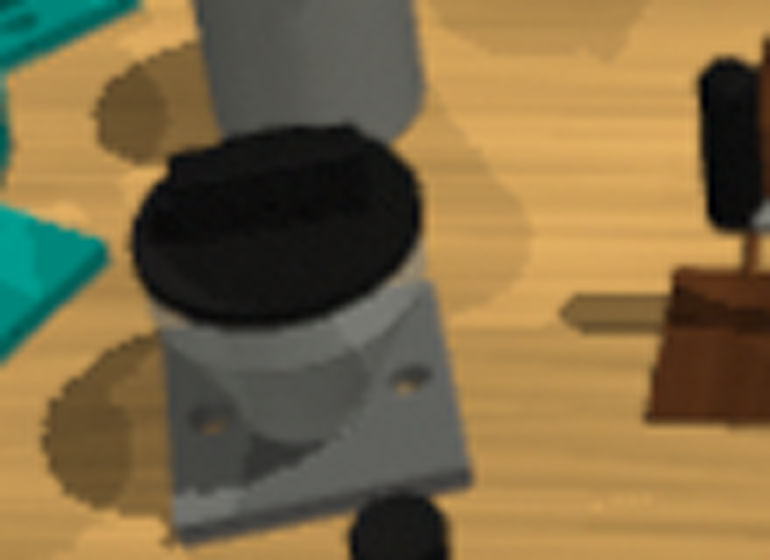

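The crop confirms the hopper: square grey foot with two holes at crop (210,418) and (410,380), clear funnel, black lid and bar. I'm moving above it.

Call:
send_rows([
  [0.046, -0.004, 0, 0, 0, 0],
  [0.046, -0.004, 0, 0, 0, 0],
  [0.046, -0.004, 0, 0, 0, 0],
  [0.046, -0.004, 0, 0, 0, 0],
  [0.046, -0.004, 0, 0, 0, 0],
], jaw=0.088)

```text
t: 1.5
eef_pos: [0.4345, -0.3813, 0.2389]
eef_rot: [0.0, 0.976, 0.217, 0.0]
wrist_force: [0.1, -0.6, -0.3]
opening: 0.0881
finger_force: 0.0
```

Call:
send_rows([
  [0.046, -0.004, 0, 0, 0, 0],
  [0.045, -0.004, 0, 0, 0, 0],
  [0.045, -0.004, 0, 0, 0, 0],
  [0.045, -0.004, 0, 0, 0, 0],
  [0.045, -0.004, 0, 0, 0, 0],
])

```text
t: 2.0
eef_pos: [0.6307, -0.2673, 0.2388]
eef_rot: [0.0, 0.976, 0.217, 0.0]
wrist_force: [0.4, 0.0, 0.0]
opening: 0.0882
finger_force: 0.0
```

Call:
send_rows([
  [0, 0, 0, 0, 0, -0.144],
  [0, 0, 0, 0, 0, -0.144],
  [0, 0, 0, 0, 0, -0.144],
  [0, 0, 0, 0, 0, -0.144],
  [0, 0, 0, 0, 0, -0.144],
])

```text
t: 2.5
eef_pos: [0.6292, -0.2685, 0.2386]
eef_rot: [-0.0, 0.835, 0.55, -0.0]
wrist_force: [-0.1, 0.5, 0.9]
opening: 0.0881
finger_force: 0.0
```

Call:
send_rows([
  [0, 0, 0, 0, 0, -0.144],
  [0, 0, 0, 0, 0, -0.144],
  [0, 0, 0, 0, 0, -0.144],
  [0, 0, 0, 0, 0, -0.144],
  [0, 0, 0, 0, 0, -0.142],
])

```text
t: 3.0
eef_pos: [0.6292, -0.2686, 0.2386]
eef_rot: [-0.0, 0.589, 0.808, -0.0]
wrist_force: [-0.7, 0.4, 0.3]
opening: 0.0877
finger_force: 0.0
```

```bash
python3 - <<'E'
from h import *
s=get_state()
q=s['eef_rot'];R=Rn.from_quat(np.r_[q[1:],q[0]]).as_matrix()
print(s['t'],s['eef_pos'],np.round(R,4),'yawy',np.degrees(np.arctan2(R[1,1],R[0,1])),s['qpos'],s['wrist_force'])
for n in ['wrist','top']:
    p=cam(n)
    if n=='wrist': print(np.round(p['T_tool_cam'],3)); cv2.imwrite('pics/w1.png',p['image'])
    C=cloud(p);X,Y,Z=C[...,0],C[...,1],C[...,2]
    def rect(m,l):
        P=C[m][:,:2]
        if len(P)<5: return
        r=cv2.minAreaRect((P*1000).astype(np.float32)); print(n,l,len(P),'z',np.round(np.median(Z[m]),4),'rect',np.round(r[0],1),np.round(r[1],1),round(r[2],1))
    near=(np.hypot(X-.6286,Y+.2697)<.075)&(p['range_z']>0)
    rect(near&(Z>.12)&(Z<.15),'bar'); rect(near&(Z>.098)&(Z<.11),'lid'); rect(near&(Z>.006)&(Z<.02),'foot')
    if n=='top':
        m=(np.abs(X-.77)<.06)&(np.abs(Y+.19)<.06); print('bottle zmax',Z[m].max(),C[m][Z[m].argmax()])
E
```

```text
3.0 [ 0.62920822 -0.26856516  0.23858347] [[-3.059e-01  9.521e-01 -2.000e-04]
 [ 9.521e-01  3.059e-01  2.000e-04]
 [ 2.000e-04 -2.000e-04 -1.000e+00]] yawy 17.812878589308227 [-5.76028896e-01  6.29714350e-01  8.63563660e-01  4.01958851e-06
  1.64858400e+00 -8.86921947e-01] [-0.66537957  0.40617827  0.34855243]
[[ 0.001 -0.962 -0.275  0.072]
 [ 1.     0.001  0.001  0.   ]
 [-0.    -0.275  0.962 -0.146]
 [ 0.     0.     0.     1.   ]]
wrist bar 1722 z 0.1352 rect [ 629.  -267.4] [19.7 69.2] 17.5
wrist lid 7302 z 0.1054 rect [ 629.2 -267.9] [106.6 106.6] 17.5
wrist foot 1057 z 0.0123 rect [ 616.9 -230.6] [109.9  31.7] 17.3
top foot 62 z 0.0123 rect [ 590.3 -314. ] [23.5 54.6] 46.0
bottle zmax 0.11763723833445372 [ 0.82933324 -0.16707355  0.11763724]
```

View pics/w1.png

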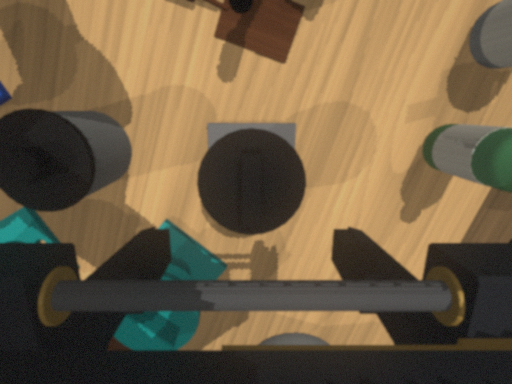

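The wrist view shows the black lid and bar at (252,180) centred on the grasp axis, with the canister at (60,155) and the bottle at (480,155), both clear. I'm going down and gripping.

Call:
send_rows([
  [0.001, 0, 0.035, 0, 0, 0.005],
  [0, 0, 0.035, 0, 0, 0],
  [0, 0, 0.035, 0, 0, 0],
  [0, 0, 0.018, 0, 0, 0],
  [0, 0, 0.006, 0, 0, 0],
])

```text
t: 3.6
eef_pos: [0.6282, -0.2672, 0.1074]
eef_rot: [-0.002, 0.595, 0.804, -0.0]
wrist_force: [0.8, -0.6, -0.1]
opening: 0.0879
finger_force: 0.0
```

Call:
send_rows([
  [0, 0, 0, 0, 0, 0],
  [0, 0, 0, 0, 0, 0],
  [0, 0, 0, 0, 0, 0],
  [0, 0, 0, 0, 0, 0],
  [0, 0, 0, 0, 0, 0],
], jaw=0.0, squeeze=45)

```text
t: 4.1
eef_pos: [0.629, -0.2677, 0.1103]
eef_rot: [0.0, 0.594, 0.805, 0.0]
wrist_force: [-0.7, 0.7, 0.6]
opening: 0.0501
finger_force: 0.0
```

Call:
send_rows([
  [0, 0, 0, 0, 0, 0],
  [0, 0, 0, 0, 0, 0],
  [0, 0, 0, 0, 0, 0],
  [0, 0, 0, 0, 0, 0],
  [0, 0, 0, 0, 0, 0],
])

```text
t: 4.6
eef_pos: [0.6289, -0.2676, 0.1097]
eef_rot: [0.0, 0.593, 0.805, 0.0]
wrist_force: [0.7, 0.8, -0.5]
opening: 0.0199
finger_force: 45.0
```

Call:
send_rows([
  [0, 0, -0.01, 0, 0, 0],
  [0, 0, -0.03, 0, 0, 0],
  [0, 0, -0.045, 0, 0, 0],
  [0, 0, -0.045, 0, 0, 0],
  [0, 0, -0.04, 0, 0, 0],
])

```text
t: 5.1
eef_pos: [0.6286, -0.2674, 0.2826]
eef_rot: [0.0, 0.594, 0.805, 0.0]
wrist_force: [0.9, -0.7, -2.7]
opening: 0.02
finger_force: 45.0
```

```bash
cat > pegs.py <<'E'
from h import *
def pegs(p,c=(.6005,.0446)):
    C=cloud(p);X,Y,Z=np.moveaxis(C,-1,0);d=np.hypot(X-c[0],Y-c[1])
    m=(np.abs(d-.038)<.014)&(Z>.127)&(Z<.14)&(p['range_z']>0);P=C[m]
    if len(P)<6: print('few');return
    _,l,k=cv2.kmeans(P.astype(np.float32),2,None,(3,50,1e-6),5,0)
    k=np.array([(P[l.ravel()==i].max(0)+P[l.ravel()==i].min(0))/2 for i in (0,1)]);k=k[k[:,1].argsort()]
    v=k[1]-k[0];print('pegs',np.round(k,4).tolist(),'mid',np.round(k.mean(0),4),'yaw',np.degrees(np.arctan2(v[1],v[0]))-90,'len',np.linalg.norm(v[:2]),np.bincount(l.ravel()))
    m=(d<.09)&(Z>.115)&(Z<.124)&(p['range_z']>0)
    r=cv2.minAreaRect((C[m][:,:2]*1000).astype(np.float32));print('deck',np.round(r[0],1),np.round(r[1],1),round(r[2],1),np.median(Z[m]))
E
python3 - <<'E'
from pegs import *
for n in ['wrist','top','scene']:
    p=cam(n);print(n);pegs(p)
    if n=='wrist':cv2.imwrite('pics/w2.png',p['image'])
s=get_state();print(s['eef_pos'],s['wrist_force'],s['qpos'])
E
```

```text
wrist
few
top
pegs [[0.6079, 0.0088, 0.1334], [0.6024, 0.0809, 0.1334]] mid [0.6052 0.0448 0.1334] yaw 4.35480704790325 len 0.07232181555421356 [18 16]
deck [600.9  44. ] [119.8 120.1] 76.8 0.11975941731886253
scene
pegs [[0.5949, 0.0092, 0.1317], [0.6104, 0.0831, 0.1322]] mid [0.6027 0.0462 0.1319] yaw -11.874404032972194 len 0.07551186310269446 [15 13]
deck [600.5  45.9] [119.3 122.1] 77.5 0.11823418117578921
[ 0.6292127  -0.26779868  0.28281843] [ 0.08482087  0.07779587 -4.00693588] [-5.75065271e-01  6.11953375e-01  7.74195932e-01 -1.16195701e-05
  1.74997690e+00 -8.75091305e-01]
```

Call:
send_rows([
  [0, 0, 0, 0, 0, 0.107],
  [0, 0, 0, 0, 0, 0.107],
  [0, 0, 0, 0, 0, 0.107],
  [0, 0, 0, 0, 0, 0.107],
  [0, 0, 0, 0, 0, 0.106],
])

```text
t: 5.75
eef_pos: [0.6284, -0.2673, 0.2774]
eef_rot: [-0.002, 0.786, 0.618, -0.001]
wrist_force: [0.4, 1.3, -3.1]
opening: 0.0197
finger_force: 45.0
```

Call:
send_rows([
  [0.037, -0.0195, 0, 0, 0, 0],
  [0.037, -0.0195, 0, 0, 0, 0],
  [0.037, -0.0195, 0, 0, 0, 0],
  [0.037, -0.0195, 0, 0, 0, 0],
  [0.036, -0.0195, 0, 0, 0, 0],
])

```text
t: 6.25
eef_pos: [0.5753, -0.0642, 0.2779]
eef_rot: [-0.002, 0.785, 0.62, -0.001]
wrist_force: [1.1, 0.3, -2.4]
opening: 0.0193
finger_force: 45.0
```

Call:
send_rows([
  [0, 0, 0, 0, 0, 0],
  [0, 0, 0, 0, 0, 0],
  [0, 0, 0, 0, 0, 0],
])

```text
t: 6.55
eef_pos: [0.5767, -0.0669, 0.2787]
eef_rot: [-0.001, 0.785, 0.619, -0.001]
wrist_force: [-0.6, 0.1, -3.0]
opening: 0.02
finger_force: 45.0
```

```bash
python3 - <<'E'
from pegs import *
for i in range(3):
    p=cam('wrist');pegs(p)
cv2.imwrite('pics/w2.png',p['image'])
s=get_state();q=s['eef_rot'];R=Rn.from_quat(np.r_[q[1:],q[0]]).as_matrix()
print(s['eef_pos'],'yawx',np.degrees(np.arctan2(R[1,0],R[0,0])),s['wrist_force'],s['wrist_torque'])
C=cloud(p);X,Y,Z=np.moveaxis(C,-1,0)
T=(C-s['eef_pos'])@R
for lo,hi in ((-.012,.012),(.09,.11)):   # lid top, foot top at tool z
    m=(p['range_z']>0)&(T[...,2]>lo)&(T[...,2]<hi)&(np.abs(T[...,0])<.08)&(np.abs(T[...,1])<.08)
    print(lo,m.sum(),np.round(T[m].min(0),4) if m.any() else '',np.round(T[m].max(0),4) if m.any() else '',np.median(T[m][:,2]) if m.any() else '')
E
```

```text
pegs [[0.591, 0.0094, 0.1323], [0.6075, 0.0833, 0.1328]] mid [0.5993 0.0463 0.1326] yaw -12.530903494192884 len 0.0757549918110709 [123 173]
deck [598.4  43. ] [112.9 120.4] 77.2 0.12024086145931401
pegs [[0.5911, 0.0096, 0.1339], [0.6075, 0.0832, 0.1328]] mid [0.5993 0.0464 0.1334] yaw -12.572886184813484 len 0.07549377605231247 [171 122]
deck [598.4  42.9] [112.7 120.2] 77.4 0.12021642345745603
pegs [[0.5909, 0.0095, 0.1341], [0.6076, 0.0833, 0.1329]] mid [0.5992 0.0464 0.1335] yaw -12.720357891298463 len 0.07557431994260039 [173 127]
deck [598.4  42.9] [112.8 120.2] 77.3 0.12024821733897528
[ 0.57684809 -0.06708016  0.27911872] yawx 76.50980663783722 [ 0.23652798 -0.30076944 -2.49556656] [-0.068943   -0.06674628  0.03849081]
-0.012 12588 [-0.0522 -0.0538 -0.012 ] [0.0537 0.0525 0.012 ] 0.004483956292120691
0.09 2923 [ 0.0237 -0.0563  0.0948] [0.0549 0.0541 0.1099] 0.0975089461616652
```

View pics/w2.png

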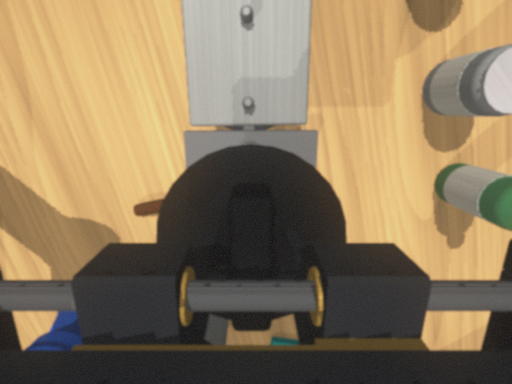

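The wrist view shows the deck with its pegs at (247,15) and (248,104), and the hopper foot's front edge at row 130. I'll measure foot and deck relative to each other in this one view, so that calibration errors cancel.

```bash
python3 - <<'E'
from pegs import *
p=cam('wrist');s=get_state();q=s['eef_rot'];R=Rn.from_quat(np.r_[q[1:],q[0]]).as_matrix()
C=cloud(p);T=(C-s['eef_pos'])@R;z=T[...,2];ok=p['range_z']>0
def rect(m,l):
    P=(T[m][:,:2]*1000).astype(np.float32);r=cv2.minAreaRect(P);b=cv2.boxPoints(r)
    print(l,len(P),np.round(r[0],1),np.round(r[1],1),round(r[2],1),'front corners',np.round(b[b[:,0].argsort()],1).tolist(),np.median(z[m]))
a=ok&(np.abs(T[...,1])<.075)
rect(a&(np.abs(z-.0975)<.005)&(T[...,0]<.07)&(T[...,0]>.02),'foot')
rect(a&(np.abs(z-.159)<.004)&(T[...,0]>.04)&(T[...,0]<.2),'deck')
rect(a&(np.abs(z-.0045)<.006)&(np.abs(T[...,0])<.075),'lid')
rect(a&(np.abs(z+.026)<.006)&(np.abs(T[...,0])<.075)&(np.abs(T[...,1])<.018),'bar')
m=ok&(z<.153)&(z>.138)&(T[...,0]>.065)&(np.abs(T[...,1])<.03)
for lo,hi in((.06,.11),(.11,.18)):
    k=m&(T[...,0]>lo)&(T[...,0]<hi);P=T[k];t=P[P[:,2]<.1455]
    print('peg',len(P),np.round(P.mean(0),4),'mid',np.round((P.max(0)+P.min(0))/2,4),'top',len(t),np.round(t.mean(0),4))
E
```

```text
foot 2847 [39.1 -0.9] [110.4  30.7] 89.9 front corners [[23.700000762939453, -56.099998474121094], [23.899999618530273, 54.29999923706055], [54.400001525878906, -56.099998474121094], [54.599998474121094, 54.29999923706055]] 0.0974317672575414
deck 15217 [111.8  -4.4] [120.2 112.6] 89.2 front corners [[54.70000076293945, -63.70000076293945], [56.400001525878906, 56.5], [167.3000030517578, -65.30000305175781], [169.0, 54.900001525878906]] 0.15896472426410008
lid 11974 [2.2 2.8] [ 98.8 106.6] 57.9 front corners [[-69.19999694824219, -10.699999809265137], [-16.700000762939453, 73.0], [21.100000381469727, -67.30000305175781], [73.5999984741211, 16.399999618530273]] 0.004460114977615841
bar 5023 [ 0.6 -2. ] [70.8 35.2] 12.0 front corners [[-37.70000076293945, 7.900000095367432], [-30.399999618530273, -26.5], [31.5, 22.600000381469727], [38.79999923706055, -11.800000190734863]] -0.025368541584483813
peg 126 [ 0.0775 -0.004   0.145 ] mid [ 0.0776 -0.0041  0.1455] top 74 [ 0.0774 -0.0042  0.1436]
peg 175 [ 0.1523 -0.0051  0.1457] mid [ 0.153  -0.0053  0.1472] top 89 [ 0.153  -0.0051  0.1438]
```

Call:
send_rows([
  [0.039, -0.0012, 0, 0, 0, 0],
  [0.039, -0.0012, 0, 0, 0, 0],
  [0.038, -0.0012, 0, 0, 0, 0],
  [0, 0, 0, 0, 0, -0.0113],
  [0, 0, 0.01, 0, 0, 0],
])

```text
t: 7.25
eef_pos: [0.6007, 0.0477, 0.2702]
eef_rot: [0.001, 0.781, 0.625, 0.001]
wrist_force: [0.5, -0.1, -3.3]
opening: 0.0198
finger_force: 45.0
```

Call:
send_rows([
  [0, 0, 0.01, 0, 0, 0],
  [0, 0, 0.006, 0, 0, 0],
  [0, 0, 0, 0, 0, 0],
  [0, 0, 0, 0, 0, 0],
])

```text
t: 7.65
eef_pos: [0.6002, 0.047, 0.2537]
eef_rot: [-0.0, 0.782, 0.624, -0.0]
wrist_force: [0.6, -0.5, -3.9]
opening: 0.0198
finger_force: 45.0
```

```bash
python3 - <<'E'
from h import *
s=get_state();q=s['eef_rot'];R=Rn.from_quat(np.r_[q[1:],q[0]]).as_matrix()
p=cam('wrist');C=cloud(p);T=(C-s['eef_pos'])@R;z=T[...,2];ok=p['range_z']>0
print(s['eef_pos'],'yawx',np.degrees(np.arctan2(R[1,0],R[0,0])),s['wrist_force'],s['wrist_torque'])
m=ok&(np.abs(T[...,1])<.1)&(T[...,0]>.02)&(T[...,0]<.07)
for l,z0 in(('foot',.0975),('deck',s['eef_pos'][2]-.12)):
    k=m&(np.abs(z-z0)<.005);P=(T[k][:,:2]*1000).astype(np.float32)
    if len(P)>5:
        r=cv2.minAreaRect(P);print(l,len(P),np.round(r[0],1),np.round(r[1],1),round(r[2],1),np.median(z[k]),P.min(0),P.max(0))
a=cv2.resize(cam('scene')['image'][140:290,220:400],(720,600),interpolation=cv2.INTER_CUBIC);cv2.imwrite('pics/s3.png',a)
E
```

```text
[0.60016678 0.04704008 0.25373721] yawx 77.18401807471653 [ 0.64786679 -0.54413398 -3.92305883] [-0.06921449 -0.08582244  0.03609857]
foot 2853 [39.2 -0.8] [110.1  30.7] 89.9 0.0973623822280057 [ 23.820044 -55.87875 ] [54.631096 54.216618]
deck 950 [56.  -0.6] [119.5   6.4] 89.9 0.1337491469568294 [ 52.732704 -60.37471 ] [59.311028 59.084576]
```

View pics/s3.png

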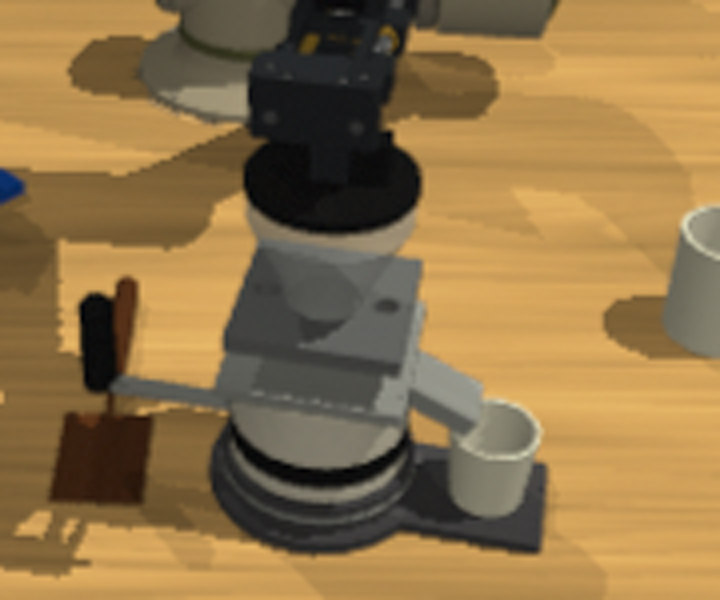

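The crop shows the foot centred over the deck, parallel to it and clear of the pegs. The wrist data agrees to about 0.4 mm. Lowering.

Call:
send_rows([
  [0, 0, 0.005, 0, 0, 0],
  [0, 0, 0.005, 0, 0, 0],
  [0, 0, 0.004, 0, 0, 0],
  [0, 0, 0.003, 0, 0, 0],
  [0, 0, 0, 0, 0, 0],
])

```text
t: 8.25
eef_pos: [0.6, 0.0477, 0.2362]
eef_rot: [-0.0, 0.781, 0.624, -0.0]
wrist_force: [0.2, -0.9, -2.5]
opening: 0.0196
finger_force: 45.0
```

Call:
send_rows([
  [0, 0, 0.002, 0, 0, 0],
  [0, 0, 0.002, 0, 0, 0],
  [0, 0, 0.001, 0, 0, 0],
  [0, 0, 0, 0, 0, 0],
  [0, 0, 0, 0, 0, 0],
])

```text
t: 8.75
eef_pos: [0.6002, 0.0476, 0.2318]
eef_rot: [0.0, 0.781, 0.624, 0.0]
wrist_force: [-0.2, -0.7, -2.3]
opening: 0.0197
finger_force: 45.0
```

Call:
send_rows([
  [0, 0, 0.001, 0, 0, 0],
  [0, 0, 0.001, 0, 0, 0],
  [0, 0, 0.001, 0, 0, 0],
  [0, 0, 0, 0, 0, 0],
  [0, 0, 0, 0, 0, 0],
])

```text
t: 9.25
eef_pos: [0.6001, 0.0477, 0.2297]
eef_rot: [0.0, 0.781, 0.624, 0.0]
wrist_force: [-3.5, 0.1, 5.6]
opening: 0.0195
finger_force: 45.0
```

In contact at deck height (bottom at about 0.120). Releasing and rising straight up.

Call:
send_rows([
  [0, 0, 0, 0, 0, 0],
  [0, 0, 0, 0, 0, 0],
  [0, 0, 0, 0, 0, 0],
  [0, 0, 0, 0, 0, 0],
  [0, 0, 0, 0, 0, 0],
], jaw=0.08)

```text
t: 9.75
eef_pos: [0.6001, 0.0477, 0.2286]
eef_rot: [-0.0, 0.781, 0.624, -0.0]
wrist_force: [-0.3, 0.3, -0.2]
opening: 0.0572
finger_force: 0.0
```

Call:
send_rows([
  [0, 0, 0, 0, 0, 0],
  [0, 0, 0, 0, 0, 0],
  [0, 0, -0.02, 0, 0, 0],
  [0, 0, -0.04, 0, 0, 0],
  [0, 0, -0.04, 0, 0, 0],
])

```text
t: 10.25
eef_pos: [0.5998, 0.0477, 0.3297]
eef_rot: [-0.0, 0.781, 0.624, -0.0]
wrist_force: [1.0, -0.1, -1.0]
opening: 0.0798
finger_force: 0.0
```

```bash
python3 - <<'E'
from h import *
s=get_state();print(s['eef_pos'],s['wrist_force'],s['qpos'])
for n in ['wrist','top','scene']:
    p=cam(n);C=cloud(p);X,Y,Z=np.moveaxis(C,-1,0);ok=p['range_z']>0
    d=np.hypot(X-.5995,Y-.0465)
    def pl(l,m):
        if m.sum()>20:
            A=np.c_[X[m]-.5995,Y[m]-.0465,np.ones(m.sum())];c=np.linalg.lstsq(A,Z[m],rcond=None)[0]
            r=cv2.minAreaRect((C[m][:,:2]*1000).astype(np.float32))
            print(n,l,m.sum(),'z',round(c[2],4),'tilt deg',np.round(np.degrees(c[:2]),2),'rect',np.round(r[0],1),np.round(r[1],1),round(r[2],1))
    pl('bar',ok&(d<.05)&(Z>.245)&(Z<.265));pl('lid',ok&(d<.065)&(Z>.215)&(Z<.235));pl('foot',ok&(d<.09)&(Z>.127)&(Z<.137))
    hm=ok&(np.hypot(X-.565,Y+.106)<.03)&(Z>.12)&(Z<.135);print(n,'handle',hm.sum(),np.round(C[hm].mean(0),4) if hm.any() else '')
    if n=='top':
        m=ok&(Z<.03)&(Z>.012)&(X>.35)&(X<.62)&(Y<-.04)&(Y>-.16);print('spatula bbox',np.round(C[m].min(0),3),np.round(C[m].max(0),3))
cv2.imwrite('pics/s4.png',cv2.resize(p['image'][140:290,220:400],(720,600),interpolation=cv2.INTER_CUBIC))
E
```

```text
[0.59981178 0.0476917  0.32974183] [ 0.97562888 -0.0620699  -0.99454233] [-1.17193749e-01  4.35808737e-01  9.51271727e-01 -8.30573423e-06
  1.75581328e+00  1.05489495e-01]
wrist bar 2120 z 0.255 tilt deg [-0.1  -0.67] rect [599.2  47.8] [69.7 19.9] 78.0
wrist lid 8813 z 0.2254 tilt deg [ 0.06 -0.09] rect [599.4  47.4] [106.5 106.7] 32.5
wrist foot 1302 z 0.1327 tilt deg [ 0.01 -0.4 ] rect [607.9  85.5] [ 31.9 110.1] 77.6
wrist handle 84 [ 0.5671 -0.096   0.1234]
top lid 239 z 0.2254 tilt deg [1.22 1.03] rect [588.   11.9] [ 36.6 100.5] 71.7
top foot 291 z 0.1319 tilt deg [-0.27  0.26] rect [593.9  18. ] [ 55.6 111. ] 76.5
top handle 45 [ 0.565  -0.1073  0.1249]
spatula bbox [ 0.392 -0.111  0.012] [ 0.523 -0.05   0.026]
scene bar 200 z 0.2525 tilt deg [-12.59   2.7 ] rect [602.1  46.5] [68.8 21.7] 76.4
scene lid 697 z 0.2249 tilt deg [-3.6   0.37] rect [610.3  45.2] [104.9  91. ] 85.5
scene foot 750 z 0.1305 tilt deg [-0.23  0.04] rect [600.4  46.6] [110.3 112.9] 77.7
scene handle 38 [ 0.5688 -0.1049  0.1237]
```

View pics/s4.png

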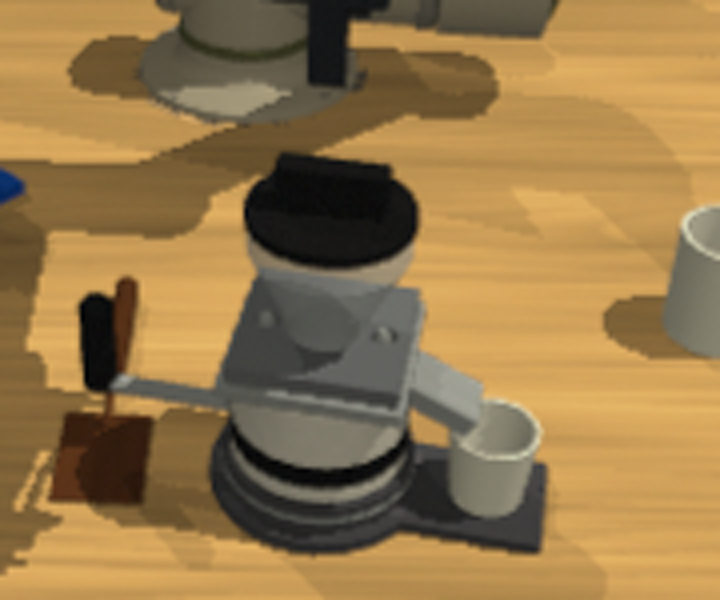

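The crop shows the hopper seated: bar, lid and foot are level, the peg tops show in the holes at (265,318) and (385,335), and the foot top is at 0.132. Next is the lever. I'll close the fingers and come down on the far side (+x) of the handle.

Call:
send_rows([
  [-0.04, 0.014, 0, 0, 0, 0],
  [-0.04, 0.014, 0, 0, 0, 0],
  [-0.04, 0.014, 0, 0, 0, 0],
  [-0.036, 0.014, 0, 0, 0, 0],
  [0, 0, 0, 0, 0, 0],
], jaw=0.0, squeeze=20)

```text
t: 10.9
eef_pos: [0.6202, -0.1212, 0.326]
eef_rot: [-0.001, 0.783, 0.622, -0.001]
wrist_force: [0.1, 1.6, 0.4]
opening: 0.0422
finger_force: 0.0
```

Call:
send_rows([
  [0, 0, 0, 0, 0, 0],
  [0, 0, 0.045, 0, 0, 0],
  [0, 0, 0.045, 0, 0, 0],
  [0, 0, 0.045, 0, 0, 0],
  [0, 0, 0.03, 0, 0, 0],
])

```text
t: 11.4
eef_pos: [0.6189, -0.1145, 0.1604]
eef_rot: [-0.002, 0.781, 0.625, -0.001]
wrist_force: [0.1, -0.1, -0.6]
opening: 0.0026
finger_force: 0.0
```

```bash
python3 - <<'E'
from h import *
s=get_state();q=s['eef_rot'];R=Rn.from_quat(np.r_[q[1:],q[0]]).as_matrix()
print(s['eef_pos'],'yawx',np.degrees(np.arctan2(R[1,0],R[0,0])),s['wrist_force'],s['opening'],s['qpos'])
p=cam('scene');cv2.imwrite('pics/s5.png',cv2.resize(p['image'][120:290,180:370],(720,600),interpolation=cv2.INTER_CUBIC))
E
```

```text
[ 0.6189014  -0.11452101  0.16036619] yawx 77.34992998155703 [ 0.13474774 -0.08647958 -0.62093768] 0.0025911010058962966 [-3.70863727e-01  5.81364167e-01  1.18289995e+00  2.74154899e-04
  1.38164114e+00 -1.50132408e-01]
```

View pics/s5.png

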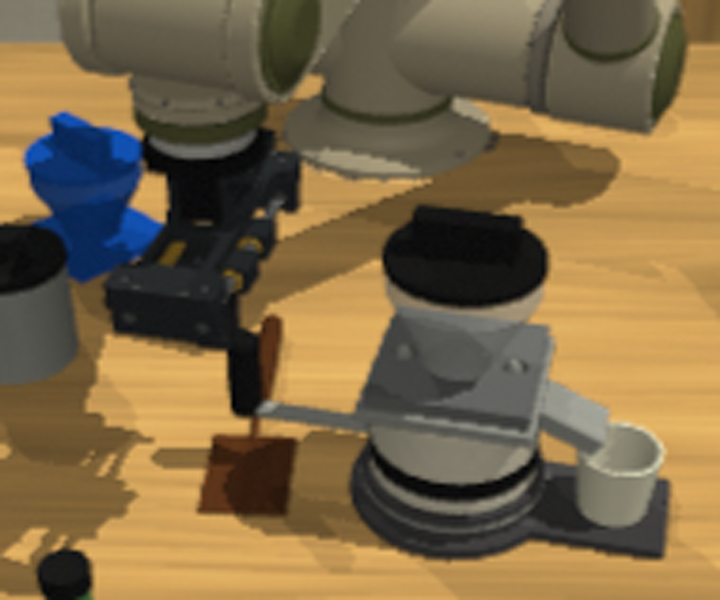

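The crop shows the hopper seated and the closed fingers above and beyond the handle, which is at (245,375). By the numbers they are 54 mm past it along tool +y. I'm going down to pushing height, then closing in.

Call:
send_rows([
  [0, 0, 0.03, 0, 0, 0],
  [0, 0, 0.025, 0, 0, 0],
  [0, 0, 0.01, 0, 0, 0],
  [0, -0.008, 0, 0, 0, 0],
  [0, 0, 0, 0, 0, 0],
])

```text
t: 11.95
eef_pos: [0.6122, -0.1145, 0.1002]
eef_rot: [0.0, 0.781, 0.624, 0.0]
wrist_force: [0.2, 0.5, 0.3]
opening: 0.0002
finger_force: 0.0
```

Call:
send_rows([
  [0, -0.005, 0, 0, 0, 0],
  [0, -0.005, 0, 0, 0, 0],
  [0, -0.004, 0, 0, 0, 0],
  [0, 0, 0, 0, 0, 0],
  [0, 0, 0, 0, 0, 0],
])

```text
t: 12.45
eef_pos: [0.5988, -0.1121, 0.099]
eef_rot: [0.0, 0.781, 0.624, 0.0]
wrist_force: [-0.2, -0.6, 0.1]
opening: 0.0004
finger_force: 0.0
```

No contact yet, with about 4 mm to go. I'll sweep round the axis 0.04 rad per row up to just under the earliest stop.

Call:
send_rows([
  [-0.0012, -0.0062, 0, 0, 0, 0.04],
  [-0.0012, -0.0062, 0, 0, 0, 0.04],
  [-0.0012, -0.0062, 0, 0, 0, 0.04],
  [-0.0012, -0.0062, 0, 0, 0, 0.04],
  [-0.0012, -0.0062, 0, 0, 0, 0.04],
])

```text
t: 12.95
eef_pos: [0.5678, -0.1088, 0.0988]
eef_rot: [0.001, 0.84, 0.542, 0.0]
wrist_force: [2.2, -1.5, -0.5]
opening: 0.0006
finger_force: 0.9
```

```bash
cat > lv.py <<'E'
from h import *
s=get_state();q=s['eef_rot'];R=Rn.from_quat(np.r_[q[1:],q[0]]).as_matrix()
r=R.T@(s['eef_pos']-[.6,.0475,0]);f=R.T@s['wrist_force']
print(s['t'],'r',np.round(r,4),'yaw',round(np.degrees(np.arctan2(R[1,0],R[0,0])),2),'f tool',np.round(f,2))
E
python3 - <<'E'
import lv
from h import *
p=cam('top');C=cloud(p);X,Y,Z=np.moveaxis(C,-1,0)
m=(p['range_z']>0)&(np.hypot(X-.6,Y-.0475)>.14)&(np.hypot(X-.6,Y-.0475)<.17)&(Z>.11)&(Z<.135)&(Y<.0)&(X<.6)
print(m.sum(),np.round(C[m].mean(0),4) if m.any() else '')
E
```

```text
12.95 r [-0.1557  0.0352 -0.0988] yaw 65.68 f tool [-0.48  2.66  0.49]
0
```

Contact: about 2.7 N of spring force along tool +y. I'll sweep on to about 0.36.

Call:
send_rows([
  [-0.0012, -0.0062, 0, 0, 0, 0.04],
  [-0.0012, -0.0062, 0, 0, 0, 0.04],
  [-0.0012, -0.0062, 0, 0, 0, 0.04],
  [-0.0012, -0.0062, 0, 0, 0, 0.04],
  [0, 0, 0, 0, 0, 0],
])

```text
t: 13.5
eef_pos: [0.5434, -0.1014, 0.0989]
eef_rot: [0.0, 0.88, 0.474, 0.0]
wrist_force: [0.6, -2.2, 0.5]
opening: 0.0007
finger_force: 0.9
```

```bash
python3 lv.py
```

```text
13.5 r [-0.1555  0.0347 -0.0989] yaw 56.63 f tool [-1.45  1.72 -0.46]
```

Lever at about 0.36 rad. From here I go in small feeling steps of about 3 mm per call.

Call:
send_rows([
  [-0.0003, -0.0016, 0, 0, 0, 0.01],
  [-0.0003, -0.0016, 0, 0, 0, 0.01],
  [-0.0003, -0.0008, 0, 0, 0, 0.005],
  [0, 0, 0, 0, 0, 0],
])

```text
t: 13.9
eef_pos: [0.5396, -0.0998, 0.0988]
eef_rot: [0.0, 0.886, 0.463, 0.0]
wrist_force: [0.9, -2.0, 0.6]
opening: 0.0004
finger_force: 1.0
```

Call:
send_rows([
  [-0.0003, -0.0016, 0, 0, 0, 0.01],
  [-0.0003, -0.0016, 0, 0, 0, 0.01],
  [0, 0, 0, 0, 0, 0],
])

```text
t: 14.2
eef_pos: [0.5363, -0.0983, 0.0988]
eef_rot: [-0.0, 0.891, 0.454, -0.0]
wrist_force: [0.9, -2.1, -0.1]
opening: 0.0005
finger_force: 1.1
```

Call:
send_rows([
  [-0.0003, -0.0016, 0, 0, 0, 0.01],
  [-0.0003, -0.0016, 0, 0, 0, 0.01],
  [0, 0, 0, 0, 0, 0],
])

```text
t: 14.5
eef_pos: [0.5334, -0.0969, 0.0988]
eef_rot: [-0.0, 0.895, 0.445, -0.0]
wrist_force: [0.9, -2.7, 0.7]
opening: 0.0009
finger_force: 1.1
```

Call:
send_rows([
  [-0.0003, -0.0016, 0, 0, 0, 0.01],
  [-0.0003, -0.0016, 0, 0, 0, 0.01],
  [0, 0, 0, 0, 0, 0],
])

```text
t: 14.8
eef_pos: [0.5305, -0.0954, 0.0987]
eef_rot: [-0.0, 0.9, 0.436, -0.0]
wrist_force: [0.9, -2.4, 0.7]
opening: 0.0001
finger_force: 1.1
```

Call:
send_rows([
  [-0.0003, -0.0016, 0, 0, 0, 0.01],
  [-0.0003, -0.0016, 0, 0, 0, 0.01],
  [0, 0, 0, 0, 0, 0],
])

```text
t: 15.1
eef_pos: [0.5276, -0.0938, 0.0987]
eef_rot: [-0.0, 0.904, 0.427, -0.0]
wrist_force: [0.5, -2.6, 1.1]
opening: 0.0007
finger_force: 1.1
```

Call:
send_rows([
  [-0.0003, -0.0016, 0, 0, 0, 0.01],
  [-0.0003, -0.0016, 0, 0, 0, 0.01],
  [-0.0002, -0.0008, 0, 0, 0, 0.005],
  [0, 0, 0, 0, 0, 0],
])

```text
t: 15.5
eef_pos: [0.5241, -0.092, 0.0988]
eef_rot: [-0.0, 0.909, 0.416, -0.0]
wrist_force: [1.0, -2.6, 0.5]
opening: 0.0001
finger_force: 1.1
```

Call:
send_rows([
  [-0.0003, -0.0016, 0, 0, 0, 0.01],
  [-0.0003, -0.0016, 0, 0, 0, 0.01],
  [-0.0002, -0.0008, 0, 0, 0, 0.005],
  [0, 0, 0, 0, 0, 0],
])

```text
t: 15.9
eef_pos: [0.5206, -0.0899, 0.0988]
eef_rot: [-0.0, 0.915, 0.405, -0.0]
wrist_force: [0.7, -3.0, 0.8]
opening: 0.0007
finger_force: 1.2
```

Call:
send_rows([
  [-0.0003, -0.0016, 0, 0, 0, 0.01],
  [-0.0003, -0.0016, 0, 0, 0, 0.01],
  [-0.0002, -0.0008, 0, 0, 0, 0.005],
  [0, 0, 0, 0, 0, 0],
])

```text
t: 16.3
eef_pos: [0.5171, -0.0878, 0.0988]
eef_rot: [-0.0, 0.92, 0.393, -0.0]
wrist_force: [0.4, -3.8, 0.9]
opening: 0.0007
finger_force: 1.2
```

```bash
python3 lv.py
```

```text
16.3 r [-0.1551  0.0336 -0.0988] yaw 46.29 f tool [-2.47  2.88 -0.9 ]
```

Call:
send_rows([
  [-0.0004, -0.0016, 0, 0, 0, 0.01],
  [-0.0004, -0.0016, 0, 0, 0, 0.01],
  [-0.0002, -0.0008, 0, 0, 0, 0.005],
  [0, 0, 0, 0, 0, 0],
])

```text
t: 16.7
eef_pos: [0.5136, -0.0857, 0.0988]
eef_rot: [-0.0, 0.924, 0.382, 0.0]
wrist_force: [1.1, -2.0, -0.4]
opening: 0.0001
finger_force: 1.3
```

Call:
send_rows([
  [-0.0004, -0.0016, 0, 0, 0, 0.01],
  [-0.0004, -0.0016, 0, 0, 0, 0.01],
  [-0.0002, -0.0008, 0, 0, 0, 0.005],
  [0, 0, 0, 0, 0, 0],
])

```text
t: 17.1
eef_pos: [0.5105, -0.0838, 0.0988]
eef_rot: [0.0, 0.929, 0.37, 0.0]
wrist_force: [4.3, -1.4, -1.2]
opening: 0.0004
finger_force: 2.5
```

The force has started to rise (pad 1.3 to 2.5 N). One small step should confirm it's the stop.

Call:
send_rows([
  [-0.0002, -0.0008, 0, 0, 0, 0.005],
  [0, 0, 0, 0, 0, 0],
  [0, 0, 0, 0, 0, 0],
])

```text
t: 17.4
eef_pos: [0.51, -0.0834, 0.0989]
eef_rot: [0.001, 0.93, 0.368, 0.001]
wrist_force: [5.7, -2.5, -2.1]
opening: 0.0006
finger_force: 2.8
```

```bash
python3 lv.py
```

```text
17.4 r [-0.1551  0.0342 -0.0989] yaw 43.12 f tool [2.47 5.7  2.12]
```

Call:
send_rows([
  [-0.0003, -0.0016, 0, 0, 0, 0.01],
  [0, 0, 0, 0, 0, 0],
  [0, 0, 0, 0, 0, 0],
])

```text
t: 17.7
eef_pos: [0.5089, -0.0827, 0.0989]
eef_rot: [0.001, 0.932, 0.363, 0.001]
wrist_force: [5.6, -3.9, -2.4]
opening: 0.0005
finger_force: 3.5
```

```bash
python3 lv.py
```

```text
17.7 r [-0.1551  0.0345 -0.099 ] yaw 42.55 f tool [1.48 6.68 2.39]
```

Force is rising but the TCP is still creeping forward, so one more small step to decide.

Call:
send_rows([
  [-0.0003, -0.0016, 0, 0, 0, 0.01],
  [0, 0, 0, 0, 0, 0],
  [0, 0, 0, 0, 0, 0],
])

```text
t: 18.0
eef_pos: [0.5079, -0.082, 0.0989]
eef_rot: [0.001, 0.934, 0.358, 0.001]
wrist_force: [7.0, -6.0, -3.1]
opening: 0.0005
finger_force: 4.2
```

```bash
python3 lv.py
```

```text
18.0 r [-0.155   0.0349 -0.099 ] yaw 41.97 f tool [1.22 9.12 3.16]
```

```bash
python3 - <<'E'
from h import *
p=cam('scene');C=cloud(p);X,Y,Z=np.moveaxis(C,-1,0);d=np.hypot(X-.6,Y-.0475)
for d_ in models.silhouettes('dose_lever',p)[:2]:
    r=d_['region']&(p['range_z']>0)&(d>.13)&(d<.18)&(Z>.05); 
    if r.any():
        c=np.median(C[r],0);print(d_['score'],r.sum(),np.round(c,4),'lever angle',-np.arctan2(c[0]-.6,-(c[1]-.0475))*-1-(-.222))
cv2.imwrite('pics/s6.png',cv2.resize(p['image'][120:290,180:370],(720,600),interpolation=cv2.INTER_CUBIC))
E
python3 lv.py
```

```text
0.49 173 [ 0.498  -0.0589  0.0863] lever angle -0.5422515829852405
18.1 r [-0.155   0.0349 -0.099 ] yaw 41.97 f tool [1.14 8.91 2.82]
```

View pics/s6.png

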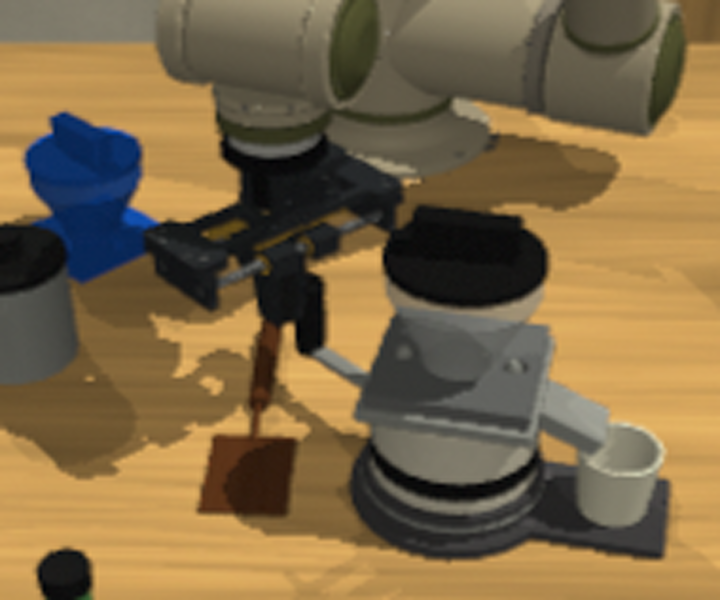

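The crop shows the handle at (312,315) against the fingers, with nothing else touched. The force jumped from about 0.015 N/mm to about 1.5 N/mm, so this is the stop, at about 0.58 rad. I'll rest here half a second, ease off slightly, then lift clear to release.

Call:
send_rows([
  [0, 0.001, 0, 0, 0, 0],
  [0, 0, 0, 0, 0, 0],
  [0, 0, 0, 0, 0, 0],
  [0, 0, 0, 0, 0, 0],
  [0, 0, 0, 0, 0, 0],
])

```text
t: 18.6
eef_pos: [0.5085, -0.0826, 0.0989]
eef_rot: [0.001, 0.934, 0.358, 0.001]
wrist_force: [6.4, -4.4, -3.1]
opening: 0.0004
finger_force: 3.9
```

Call:
send_rows([
  [0, 0, -0.03, 0, 0, 0],
  [0, 0, -0.045, 0, 0, 0],
  [0, 0, -0.045, 0, 0, 0],
  [0, 0, -0.04, 0, 0, 0],
  [0, 0, 0, 0, 0, 0],
])

```text
t: 19.1
eef_pos: [0.5084, -0.082, 0.2635]
eef_rot: [0.003, 0.934, 0.358, 0.003]
wrist_force: [-0.0, -0.1, -0.7]
opening: 0.0007
finger_force: 0.0
```

Call:
send_rows([
  [-0.04, 0, -0.02, 0, 0, 0],
  [-0.04, 0, 0, 0, 0, 0],
  [-0.04, 0, 0, 0, 0, 0],
  [0, 0, 0, 0, 0, 0],
  [0, 0, 0, 0, 0, 0],
])

```text
t: 19.6
eef_pos: [0.4178, -0.1621, 0.2781]
eef_rot: [-0.001, 0.934, 0.358, -0.0]
wrist_force: [0.3, 0.6, 1.1]
opening: 0.0003
finger_force: 0.0
```

```bash
python3 - <<'E'
from h import *
for n in ['scene','top']:
    p=cam(n);C=cloud(p);X,Y,Z=np.moveaxis(C,-1,0);ok=p['range_z']>0;d=np.hypot(X-.6,Y-.0475)
    hm=ok&(np.hypot(X-.565,Y+.106)<.03)&(Z>.12)&(Z<.135);print(n,'handle home',hm.sum(),np.round(C[hm].mean(0),4) if hm.any() else '')
    for l,a,b in(('lid',.215,.235),('foot',.127,.137)):
        m=ok&(d<.09)&(Z>a)&(Z<b);r=cv2.minAreaRect((C[m][:,:2]*1000).astype(np.float32));print(l,m.sum(),np.round(np.median(Z[m]),4),np.round(r[0],1),np.round(r[1],1),round(r[2],1))
    for k in ['canister','spatula','mug']:
        for e in models.silhouettes(k,p)[:1]: 
            r=e['region']&ok;print(n,k,round(e['score'],2),np.round(np.median(C[r],0),3))
    if n=='scene':cv2.imwrite('pics/s7.png',cv2.resize(p['image'],(800,600)))
print(get_state()['wrist_force'],get_state()['eef_pos'])
E
```

```text
scene handle home 42 [ 0.5693 -0.1049  0.1233]
lid 699 0.2233 [609.5  45.1] [105.3  91.6] 83.9
foot 759 0.1303 [600.   46.8] [110. 114.] 77.2
scene canister 0.77 [ 0.462 -0.3    0.076]
scene spatula 0.8 [ 0.58  -0.1    0.001]
scene mug 0.59 [0.453 0.358 0.058]
top handle home 46 [ 0.5654 -0.1061  0.1249]
lid 907 0.2249 [599.8  45.1] [105.7 105.8] 59.8
foot 427 0.132 [597.8  44.8] [112.1 114.5] 78.2
top canister 0.72 [ 0.417 -0.309  0.108]
top spatula 0.53 [ 0.6   -0.095  0.004]
top mug 0.87 [0.428 0.375 0.039]
[-0.86464199  0.46873123 -0.60664211] [ 0.41862603 -0.16188668  0.27859452]
```

View pics/s7.png

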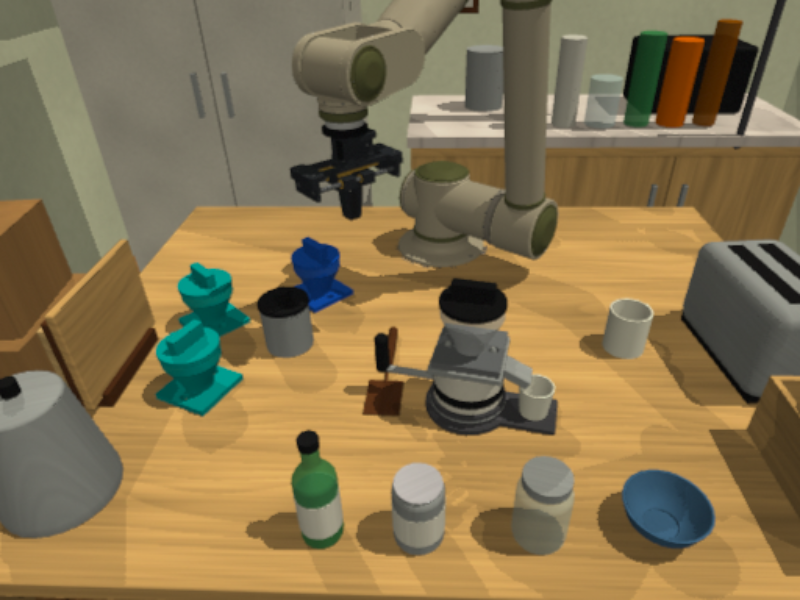

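The picture shows the hopper seated on the doser at (470,330) and the lever back home at (382,352). The canister, spatula and mug are where they stood, and the arm is clear. Handing in.

```bash
python3 -c "
from rig import bot
print(bot.close_job())"
```

```text
the job is handed in; nothing more can be done
None
```

The hopper is seated on the deck pegs and released. The lever was swung to its stop (about 0.58 rad, under 10 N), rested there and sprang back home. The canister, spatula and mug were not disturbed, and the job was handed in at about 20 s (no verdict shown).

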